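# Set the rolling mill for the next pass and offer up the ingot

## Robot

A 7-joint arm with a two-finger parallel gripper is mounted at the origin on the work surface. World frame = base frame: x ahead of the robot, y to its left, z up, the work surface at z = 0. Lengths are in m, angles in degrees, forces in N, time in s.
With the tool pointing down it reaches from about 0.425 to 0.975 m from the base axis. Payload 16.7 kg.
Tool frame: the origin (TCP) lies midway between the tips of the shut fingers; the grasp point (between the pads) lies 19 mm behind it; z points along the fingers, y is the line along which they close (so a half turn about z gives the same grasp; the last joint's range is limited). The gripper opens to 85 mm and grips with 20 to 120 N. Pads are 22 mm wide; open, the fingers measure 114 mm over their backs; the gripper's body (76 mm by 85 mm) begins 54 mm behind the grasp point. The pads swing forward as they close: fully open they stand 13 mm farther back than shut.
Start: joints at [-77.263, 24.414, 4.234, 92.017, -1.954, 63.644, -3.845], TCP at [0.245, 0.629, 0.231] pointing down, gripper open.
Joint ranges: [-163.25, 163.25], [-28.42, 122.38], [-70.27, 78.77], [12.13, 141.07], [-58.53, 238.53], [9.26, 117.41], [-156.51, 156.51]. Speed limits (degrees/s): [108.29, 108.29, 136.94, 136.94, 172.46, 172.46, 172.46].

## Interface

Orientations are given as [roll, pitch, yaw] about the fixed x, y, z axes, in that order (R = Rz(yaw) Ry(pitch) Rx(roll)).
In Python, from bench import monitor, grab_frame, camera_info, close_job gives the robot as it stands. The module is installed in compiled form; this text tells all that it offers.
- The arm moves only by the tool carry_out, never from a script. Its argument "steps" is a list of rows, each a list of 3 entries, a list of its own where there are three numbers: the closure, from -1 (fully open) to 1 (shut), so that 0 is half open, then the shift along the tool's x, y, z in cm, then the turn about the tool's z in degrees. A call has 1 to 20 rows; each row is the pose to reach, as a shift and turn from the pose commanded when the call began, along the tool's axes at that moment; what a row does not reach only later rows make up. A row lasts 1/10 s, in which the tool goes at most 50 mm and 8.59 degrees, less where a joint would pass 70% of its speed; a pose out of reach is approached as far as the arm can. A call with a gripper value outside its range is refused whole. The fingers move at their own pace and stop on an object; "squeeze" is the grip in N (left out, the last holds). Time passes only in rows, so rows that repeat a pose let the fingers close. It gives the time, the measured TCP pose, the force, the opening and the grip force at its end, in the units of the state.
- monitor.observe(): the state, without advancing time (a new reading comes with each control period).
- grab_frame(name): name is "side" or "top" or "wrist"; returns the picture (384x512x3 uint8, red, green, blue); there is no depth.
- camera_info(name): a dict with "camera_matrix" (3x3 intrinsics, pixels), "dist" ([k1, k2, p1, p2, k3] as OpenCV has them; the pictures are not rectified), "R" (3x3) and "t" (3): a world point X has camera coordinates R X + t. Camera axes: x right, y down, z forward; pixel columns grow to the right and rows downward; lengths in m; the calibration is good to about 2 mm. A picture is of the moment at which its call begins: read the wrist's pose just before it. camera_info takes no time and is no camera call; for the wrist camera it gives the pose at the moment of the call.
- close_job(): hands the job in; it is judged then, once.
The state is a dict: "clock": time; "qpos": joint angles; "joint_velocities": joint speeds; "effort": joint torques, N m; "tool_pos": TCP position; "tcp_rot": TCP orientation; "force": force on the tool from outside, world axes, zero at the start; "ft_torque": the same for the moment, N m; "grip_width": finger opening in m; "gripper_force": force on a finger pad.
Only numpy, scipy, OpenCV 4.12 (cv2) and the standard library are available. Lean on these libraries where they do the work, as an engineer would, in place of code of your own. Each camera call takes 0.05 s, during which the arm holds its last target. There are 200 camera calls.

## Task

Set the rolling mill for the next pass: with a fingertip against the cross-bar on top, push it round clockwise (seen from above) until the pointer stands at the raised index on the dial, without going past it and without taking hold of the bar. Then, with a fingertip behind it, slide the long silver ingot along the feed table until its end is up against the rolls. Do not lift the ingot, and leave the short stub beside it and everything else on the bench where it is.

Things in the scene. Friction and masses are not known exactly. Their poses are not given: they have to be found in the camera images.
- mill: Jeweller's rolling mill, green castings, on a wooden block; fixed, at another place and angle each time. Origin: under its middle, on the bench. x: the rolling direction, feed table to rolls (feed table at -x); y along the rolls; z up. Frames and crosshead reach 40 mm from the origin in x, 76 mm in y, 220 mm up; gear case and crank on the +y side, out to y = 213 mm, below 190 mm.
- feed_table (a point): Middle of the top face of the flat rimless dark steel feed table, 139 mm above the bench, at x = -126 mm, y = 0 of the mill. The plate reaches 80 mm from here along the mill's x and 70 mm along y; a 92 mm wide tongue goes on between the frames to the rolls.
- nip (a point): Middle of the gap between the two bright steel rolls (46 mm thick, 100 mm long, one above the other, along the mill's y), 143 mm above the bench, at x = 0, y = 0 of the mill. The gap, about 4 mm, is less than the ingot's thickness: the ingot, pushed in flat, stops with its front end about 9 mm short of x = 0.
- bar_centre (a point): Centre of the cross-bar on its upright axis, 268 mm above the bench, 30 mm above the dial. Frame turns with it: x = the pointer's direction, y along the bar, z up. Level round steel rod 11 mm thick, bare from 13 to 68 mm each side of the axis, then a black ball 24 mm across (centre at 80 mm). The hub, 26 mm across, rises to 281 mm.
- pointer_tip (a point): Tip of the flat black pointer, 6 mm wide at the tip, that is fixed to the hub below the bar, square to it, and turns with it: 46 mm from the axis, 243.5 mm above the bench.
- handle (a joint): Angle of the cross-bar and pointer, rad; grows as they turn clockwise seen from above. 0 = the pointer points to the feed table (the mill's -x); stops at -2.4 and 1.2. Starts between -2.0 and -1.3. Stiff screw: about 0.12 N m to turn (2.5 N at 50 mm); it stays where it is left.
- dial: Flat graduated aluminium dial under the pointer, on the same axis, 120 mm across, 4 mm thick; fixed, at another angle each time. Origin: centre of its underside, 234 mm above the bench; its x axis points to the raised index, z up.
- index (a point): Inner end of the raised index on the dial, 46 mm from the axis: a dark steel bar 14 mm long radially, 7 mm wide, standing 6 mm above the dial face. The pointer is set when its tip is here. It lies 0.85 to 2.45 rad clockwise of where the pointer starts, on the feed table's side of the dial.
- ingot_centre (a point): Centre of the long silver ingot: a flat bright metal bar 120 mm long, 22 mm wide, 8 mm thick, 0.15 to 0.3 kg, loose on the feed table, roughly along it. x axis: along the ingot towards the rolls; z up. It slides with ordinary friction.
- ingot_front (a point): Middle of the ingot's front end (nearer the rolls), 60 mm from its centre, half-way up its thickness. Starts 30 to 50 mm short of touching the rolls.
- stub: Bystander: short square offcut of the same metal, 40 x 12 x 12 mm, loose on the feed table beside the ingot (to the mill's +y). Origin under its centre.
- mallet: Bystander: mallet 290 mm long, lying on the bench, head 94 x 40 mm with one yellow and one black face. Origin under the head.
- bench_block: Bystander: square steel bench block 75 x 75 x 20 mm on the bench.
- mug: Bystander: white mug 80 mm across, 85 mm tall, on the bench.
- flux_jar: Bystander: small amber jar 56 mm across, 65 mm tall, on the bench.
- pliers: Bystander: pliers 150 mm long, lying on the bench.
- brush: Bystander: brush 190 mm long, lying on the bench.

How it is judged:
By the outcome, as a careful person would: the job done as asked, in the order asked, and still so for the second after the job is handed in, with the robot touching nothing.
It also fails if it takes over 48 s, if anything falls off the work surface, if the arm or the gripper's body presses on something with over 40 N, if the wrist force passes 120 N, or if a joint passes its speed limit or range.

## Working session

There is one attempt and no reset: what is moved stays moved. The work goes in short steps, Python scripts to look and compute and a tool call to move; the robot and the scene stay as the last step left them, time stands still between calls to the robot, and variables do not carry over. Pictures are saved under pics/ and viewed, at most 10 in all, crops included, and the job is handed in when it is done.

Besides the shell and the picture viewer there is one more tool, called after ">>>" by a JSON object that holds its "fn" and its "kwargs". carry_out: Moves the arm, as the interface text tells. Its arguments: {"type":"object","properties":{"steps":{"type":"array","items":{"type":"array"}},"squeeze":{"type":"number"}},"required":["steps"]}

```bash
mkdir -p pics; python3 - <<'E'
from bench import monitor, grab_frame, camera_info
import cv2,numpy as np
s=monitor.observe();print(s)
for n in("side","top"):
    im=grab_frame(n);cv2.imwrite(f"pics/{n}0.png",im[:,:,::-1])
    c=camera_info(n);print(n,c)
E
```

```text
{'clock': 0.0, 'qpos': array([-77.2632765 ,  24.4506186 ,   4.23008255,  92.05233646,
        -1.95218744,  63.64352252,  -3.8445359 ]), 'joint_velocities': array([-0.01824074,  0.05686581, -0.08790706,  0.01754687, -0.01803586,
        0.08454159, -0.04635873]), 'effort': array([-1.03019996e-03, -9.49830008e+01,  3.76033410e+00, -4.63497591e+01,
        1.92783109e-02,  9.96295887e-03, -6.70395298e-05]), 'tool_pos': array([0.24509481, 0.62849036, 0.23059795]), 'tcp_rot': array([-1.79925910e+02,  6.46983322e-03,  1.58697602e+02]), 'force': array([-0.30818566,  0.36944088,  0.02346453]), 'ft_torque': array([ 0.03413201,  0.02758745, -0.00612615]), 'gripper_force': 0.0, 'grip_width': 0.0854082558137378}
side {'camera_matrix': array([[428.94497659,   0.        , 264.30350139],
       [  0.        , 428.94497659, 190.45406801],
       [  0.        ,   0.        ,   1.        ]]), 'dist': array([-0.0997458,  0.       ,  0.       ,  0.       ,  0.       ]), 'R': array([[ 0.80629107, -0.59149646,  0.00516203],
       [-0.29903464, -0.41512379, -0.85921506],
       [ 0.51036555,  0.6912338 , -0.51158854]]), 't': array([-0.44125445,  0.2727775 ,  0.96855545])}
top {'camera_matrix': array([[392.3526036 ,   0.        , 249.92845466],
       [  0.        , 392.3526036 , 190.56975105],
       [  0.        ,   0.        ,   1.        ]]), 'dist': array([-0.12252547,  0.        ,  0.        ,  0.        ,  0.        ]), 'R': array([[-0.02028487, -0.99978618, -0.00401443],
       [-0.99291497,  0.02061535, -0.11702511],
       [ 0.11708284,  0.00161215, -0.99312084]]), 't': array([-0.0078849 ,  0.56739501,  1.2708217 ])}
```

View pics/top0.png

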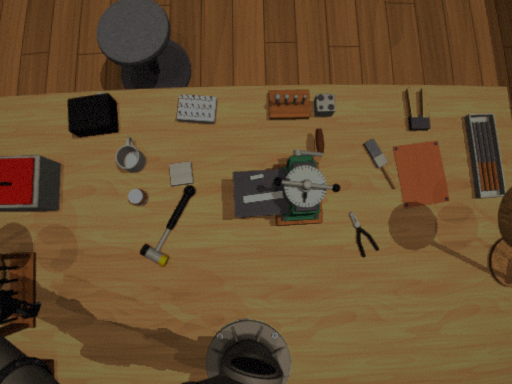

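View pics/side0.png

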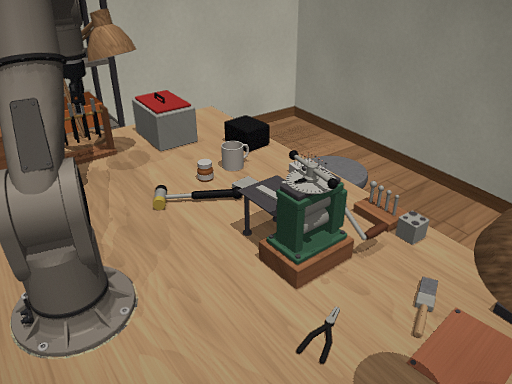

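The top view shows the mill near (304,187), with the feed table to its left (world +y) and the ingot at about (262,198). The stub is above it at (257,178) and the bar balls are at about (278,183) and (336,188). In the side view the mill is at (305,215). I'll zoom in on the top view.

```bash
python3 - <<'E'
import cv2
im=cv2.imread("pics/top0.png")[140:230,225:345]
cv2.imwrite("pics/crop0.png",cv2.resize(im,None,fx=6.5,fy=6.5,interpolation=cv2.INTER_CUBIC))
E
```

```text
(no output)
```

View pics/crop0.png

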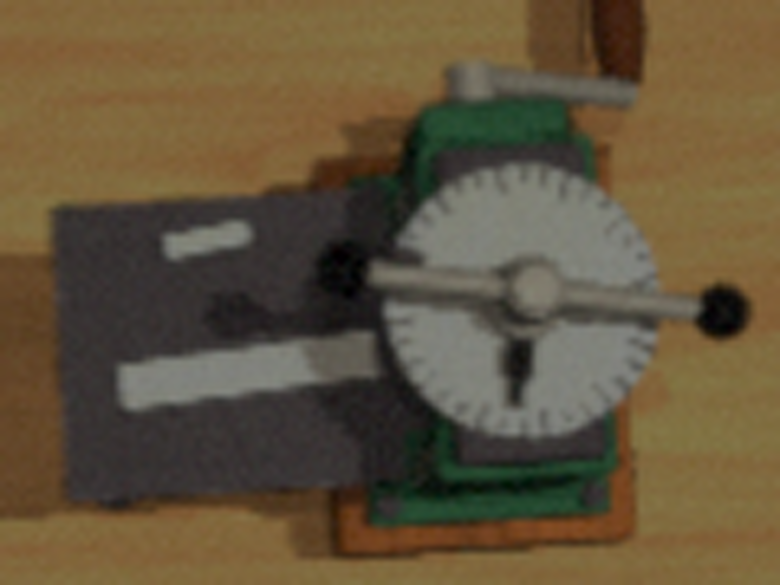

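In the crop, the bar runs from the left ball at (343,268) to the right ball at (722,311), with the hub at (537,287). The pointer aims down to (515,400), and the index is probably hidden under the bar's left arm. The ingot spans (120,388) to (380,352) and the stub is at (207,240). I'll get rough positions, then look from the wrist.

```bash
cat > h.py <<'E'
import numpy as np, cv2
from bench import monitor, grab_frame, camera_info
from scipy.spatial.transform import Rotation as Ro
def ray(c,px):
    p=cv2.undistortPoints(np.array([[px]],float),c["camera_matrix"],c["dist"])[0,0]
    R=np.array(c["R"]);return -R.T@c["t"], R.T@np.array([p[0],p[1],1])
def plane(c,px,z):
    o,d=ray(c,px);return o+d*(z-o[2])/d[2]
def tri(c1,p1,c2,p2):
    o1,d1=ray(c1,p1);o2,d2=ray(c2,p2)
    s=np.linalg.lstsq(np.c_[d1,-d2],o2-o1,rcond=None)[0]
    a,b=o1+s[0]*d1,o2+s[1]*d2;return (a+b)/2,np.linalg.norm(a-b)
def totool(dw):
    s=monitor.observe();return Ro.from_euler('xyz',s["tcp_rot"],degrees=True).inv().apply(dw)*100
def proj(c,X): return cv2.projectPoints(np.array([X],float),cv2.Rodrigues(c["R"])[0],c["t"],c["camera_matrix"],c["dist"])[0][0,0]
E
python3 - <<'E'
from h import *
np.set_printoptions(precision=4,suppress=True)
c=camera_info("top")
f=lambda x,y,z:plane(c,(225+x/6.5-.42,140+y/6.5-.42),z)
for n,x,y,z in[("hub",537,287,.281),("ballL",343,268,.268),("ballR",722,311,.268),("ptr",515,403,.2435),("tabTL",55,207,.139),("tabBL",68,500,.139),("ingA",120,388,.147),("ingB",380,354,.147),("stub",207,240,.151)]: print(n,f(x,y,z))
w=camera_info("wrist");s=monitor.observe()
T=Ro.from_euler('xyz',s["tcp_rot"],degrees=True).as_matrix()
print("cam pos in tool",T.T@(-w["R"].T@w["t"]-s["tool_pos"]));print("cam axes in tool\n",(w["R"]@T).T, w["camera_matrix"],w["dist"])
E
```

```text
hub [ 0.5533 -0.1749  0.281 ]
ballL [ 0.5647 -0.0953  0.268 ]
ballR [ 0.5432 -0.2548  0.268 ]
ptr [ 0.5084 -0.169   0.2435]
tabTL [0.6149 0.031  0.139 ]
tabBL [0.4764 0.027  0.139 ]
ingA [0.5276 0.0017 0.147 ]
ingB [ 0.541  -0.1198  0.147 ]
stub [ 0.5958 -0.0403  0.151 ]
cam pos in tool [ 0.068  -0.0001 -0.1433]
cam axes in tool
 [[ 0.001  -0.9636 -0.2672]
 [ 1.      0.001  -0.    ]
 [ 0.0003 -0.2672  0.9636]] [[318.736    0.     258.0121]
 [  0.     318.736  192.2078]
 [  0.       0.       1.    ]] [-0.0738  0.      0.      0.      0.    ]
```

>>> {"fn": "carry_out", "kwargs": {"steps": [[1,[0,0,-5],0],[1,[-3,-3,-10],0],[1,[-39,-31,-11],69],[1,[-39,-31,-11],69],[1,[-39,-31,-11],69],[1,[-39,-31,-11],69],[1,[-39,-31,-11],69],[1,[-39,-31,-11],69],[1,[-39,-31,-11],69],[1,[-39,-31,-11],69],[1,[-39,-31,-11],69],[1,[-39,-31,-11],69],[1,[-45.4,-57.3,-11],69],[1,[-45.4,-57.3,-11],69],[1,[-45.4,-57.3,-11],69],[1,[-45.4,-57.3,-11],69],[1,[-45.4,-57.3,-11],69],[1,[-45.4,-57.3,-11],69],[1,[-45.4,-57.3,-11],69],[1,[-45.4,-57.3,-11],69]]}}

```text
clock: 2.1
tool_pos: [0.4599, -0.0698, 0.3413]
tcp_rot: [-180.0, -0.0, 89.7]
force: [-0.4, 1.1, 0.4]
grip_width: -0.0001
gripper_force: 0.0
```

```bash
python3 - <<'E'
from h import *
s=monitor.observe();print(s["clock"],s["tool_pos"],s["tcp_rot"],s["qpos"])
c=camera_info("wrist");im=grab_frame("wrist");cv2.imwrite("pics/w1.png",im[:,:,::-1]);np.savez("w1.npz",**c)
E
```

```text
2.1 [ 0.4598888  -0.0698146   0.34125968] [-1.79994280e+02 -2.02698704e-02  8.96590881e+01] [-41.31830982  -3.77031884  40.8048137  111.16681522   2.57248717
  71.71146951  -1.72377674]
```

View pics/w1.png

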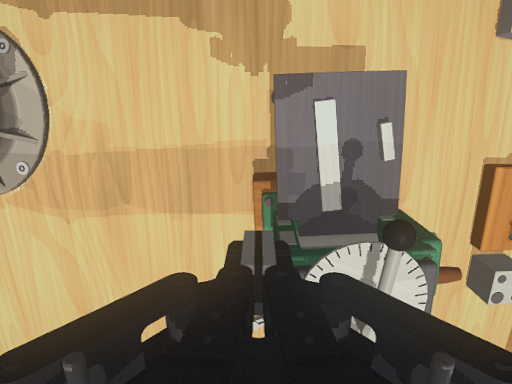

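The wrist view shows the ingot from (325,100) to (332,210), the stub at (388,140), the left ball at (399,234) and the dial with its top edge near (365,245). No index shows left of the bar, so I'll look from the +x side as well.

>>> {"fn": "carry_out", "kwargs": {"steps": [[1,[1,5,-1],0],[1,[2,10,-2],0],[1,[2,15,-2],0],[1,[2,19,-2],0],[1,[2,19,-2],0],[1,[2,19,-2],0]]}}

```text
clock: 2.75
tool_pos: [0.6506, -0.0498, 0.3594]
tcp_rot: [-179.8, 0.1, 89.8]
force: [-0.3, -0.3, 0.4]
grip_width: 0.0
gripper_force: 0.0
```

```bash
python3 - <<'E'
from h import *
s=monitor.observe();print(s["clock"],s["tool_pos"],s["tcp_rot"])
c=camera_info("wrist");im=grab_frame("wrist");cv2.imwrite("pics/w2.png",im[:,:,::-1]);np.savez("w2.npz",**c)
E
```

```text
2.75 [ 0.65055112 -0.04979227  0.35940184] [-1.79822657e+02  1.07824428e-01  8.97645373e+01]
```

View pics/w2.png

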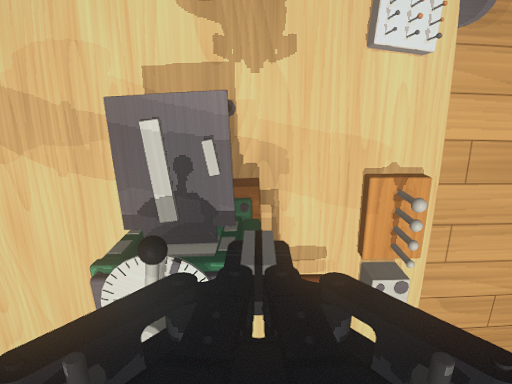

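This view shows a dark mark at about (177,268) on the dial, just right of the bar, which is probably the index. The ball is at (152,249), the ingot at (150,120) to (168,220) and the stub at (210,157). I'll zoom in on both wrist views.

```bash
python3 - <<'E'
import cv2,numpy as np
a=cv2.imread("pics/w1.png")[215:340,300:440];b=cv2.imread("pics/w2.png")[225:350,90:230]
f=lambda i:cv2.resize(i,None,fx=2.85,fy=2.85,interpolation=cv2.INTER_CUBIC)
d=cv2.imread("pics/w1.png")[65:235,265:415];e=cv2.imread("pics/w2.png")[85:235,95:245]
cv2.imwrite("pics/crop1.png",cv2.resize(np.hstack([b,]),None,fx=4.7,fy=4.7,interpolation=cv2.INTER_CUBIC))
# bright ingot contours, ball blobs
from h import *
for n in("w1","w2"):
    im=cv2.imread(f"pics/{n}.png");c=np.load(n+".npz")
    x0,y0,x1,y1=(276,75,404,235) if n=="w1" else (108,98,232,228)
    g=im[y0:y1,x0:x1].max(2);m=(g>135).astype(np.uint8)
    for k in cv2.findContours(m,0,2)[0]:
        if cv2.contourArea(k)>80:
            r=cv2.minAreaRect(k.astype(np.float32));bx=cv2.boxPoints(r)+[x0,y0];print(n,"box",bx.round(1).tolist(),cv2.contourArea(k))
            print([plane(c,p,.147 if cv2.contourArea(k)>700 else .151)[:2].round(4).tolist() for p in bx])
    dk=((im.max(2)<45)).astype(np.uint8)
    x0,y0,x1,y1=(378,212,422,256) if n=="w1" else (130,228,172,270)
    for k in cv2.findContours(dk[y0:y1,x0:x1],0,2)[0]:
        if cv2.contourArea(k)>100:print(n,"ball",np.array(cv2.minEnclosingCircle(k)[0])+[x0,y0],cv2.minEnclosingCircle(k)[1])
E
```

```text
w1 box [[398.0, 127.0], [403.0, 127.0], [403.0, 211.0], [398.0, 211.0]] 175.0
[[0.606, -0.0246], [0.6114, -0.0246], [0.6219, -0.1173], [0.6161, -0.1172]]
w1 box [[379.8, 123.1], [391.5, 121.7], [395.8, 159.0], [384.0, 160.3]] 382.0
[[0.5861, -0.0207], [0.5985, -0.0192], [0.607, -0.0584], [0.5943, -0.0599]]
w1 box [[313.8, 100.2], [334.9, 98.6], [342.8, 209.2], [321.7, 210.7]] 2096.0
[[0.517, 0.0019], [0.5387, 0.0035], [0.5543, -0.1159], [0.5306, -0.1176]]
w2 box [[200.6, 141.3], [211.3, 138.8], [219.5, 173.6], [208.8, 176.2]] 349.0
[[0.5863, -0.0218], [0.5982, -0.0191], [0.606, -0.0583], [0.5937, -0.0612]]
w2 box [[108.0, 227.0], [108.0, 130.0], [123.0, 130.0], [123.0, 227.0]] 684.5
[[0.4683, -0.1233], [0.4832, -0.0082], [0.5004, -0.0084], [0.487, -0.1232]]
w2 box [[138.3, 121.1], [157.2, 117.5], [176.9, 219.8], [157.9, 223.5]] 1775.5
[[0.517, 0.0007], [0.5387, 0.0044], [0.5523, -0.1153], [0.5289, -0.1201]]
```

View pics/crop1.png

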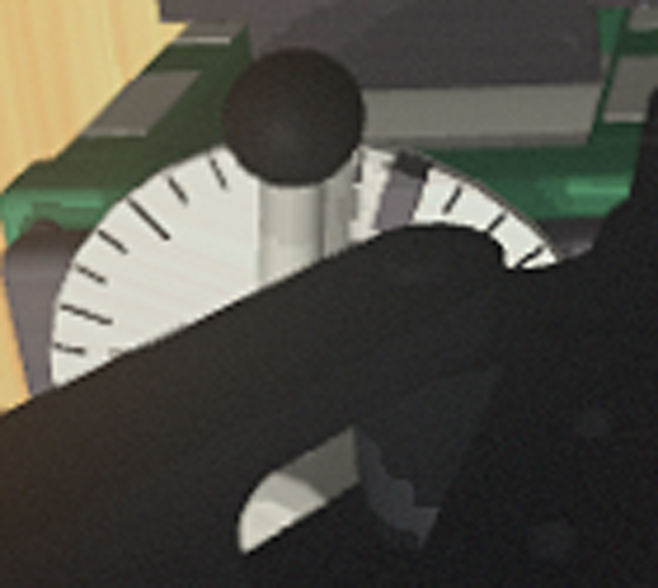

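The crop shows the index clearly: its outer top edge centre is at crop (411,179), its inner part runs to about (385,225), and the bar passes left of it with the ball at (294,117). I'll compute its azimuth.

```bash
python3 - <<'E'
from h import *
np.set_printoptions(precision=4,suppress=True)
w1,w2=dict(np.load("w1.npz")),dict(np.load("w2.npz"));top=camera_info("top")
p=lambda x,y:(90+x/4.7-.4,225+y/4.7-.4)
A=np.array([.5533,-.1749])
for q in[(411,179),(397,207),(388,223)]:
    X=plane(w2,p(*q),.244)[:2]-A;print(X+A,np.hypot(*X),np.degrees(np.arctan2(X[1],X[0])))
print("ball",tri(w1,(399,234),w2,p(294,117)),tri(top,(225+343/6.5-.42,140+268/6.5-.42),w2,p(294,117)))
print("dial edge L/R in w2", plane(w2,p(55,345),.238),plane(w2,p(300,140),.238))
for im,r in(("w2",w2),("w1",w1)):
    print([plane(r,x,.139) for x in ([(105,98),(228,90)] if im=="w2" else [(274,74),(407,70)])])
E
```

```text
[ 0.5761 -0.1204] 0.059127872263827 67.2938048548699
[ 0.5729 -0.1265] 0.05225516423468657 67.9919503834798
[ 0.5708 -0.13  ] 0.04821235303110584 68.70526258715105
ball (array([ 0.5639, -0.0948,  0.2691]), np.float64(0.0006390099803675383)) (array([ 0.5643, -0.095 ,  0.2699]), np.float64(0.00048507063227081463))
dial edge L/R in w2 [ 0.4955 -0.1634  0.238 ] [ 0.553  -0.1152  0.238 ]
[array([0.4781, 0.0266, 0.139 ]), array([0.6168, 0.0329, 0.139 ])]
[array([0.4764, 0.0283, 0.139 ]), array([0.6154, 0.0336, 0.139 ])]
```

>>> {"fn": "carry_out", "kwargs": {"steps": [[1,[-2.5,-4,0],3],[1,[-5,-8,0],7],[1,[-7.4,-12.2,0],7],[1,[-7.4,-12.2,0],7],[1,[-7.4,-12.2,4],7],[1,[-7.4,-12.2,8],7],[1,[-7.4,-12.2,10.4],7],[1,[-7.4,-12.2,10.4],7],[1,[-7.4,-12.2,10.4],7]]}}

```text
clock: 3.7
tool_pos: [0.5275, -0.1241, 0.2585]
tcp_rot: [180.0, -0.1, 82.7]
force: [0.8, 0.9, 0.1]
grip_width: -0.0002
gripper_force: 0.0
```

```bash
cat >> h.py <<'E'
A=np.array([.5535,-.1749])
def state():
    s=monitor.observe();p=s["tool_pos"];y=s["tcp_rot"][2];print("t%.2f"%s["clock"],p.round(4),s["tcp_rot"].round(1),"F",s["force"].round(1));return p,y
def bar_rows(phi0,phi1,n,r,d,z):
    """shift/turn rows for TCP following bar azimuth phi0->phi1 (deg) at radius r, d behind bar axis"""
    p,y=state();T=Ro.from_euler('xyz',[180,0,y],degrees=True)
    for f in np.linspace(phi0,phi1,n):
        a=np.radians(f);u=np.array([np.cos(a),np.sin(a)]);t=np.array([u[1],-u[0]])
        q=np.r_[A+r*u-d*t,z]
        print([1,(T.inv().apply(q-p)*100).round(1).tolist(),round(float((y-f+180)%360-180),0)],end=", ")
    print()
E
python3 - <<'E'
from h import *
state()
c=camera_info("wrist");im=grab_frame("wrist")
cv2.imwrite("pics/w3.png",im[:,:,::-1])
E
```

```text
t3.70 [ 0.5275 -0.1241  0.2585] [ 1.80e+02 -1.00e-01  8.27e+01] F [0.8 0.9 0.1]
```

View pics/w3.png

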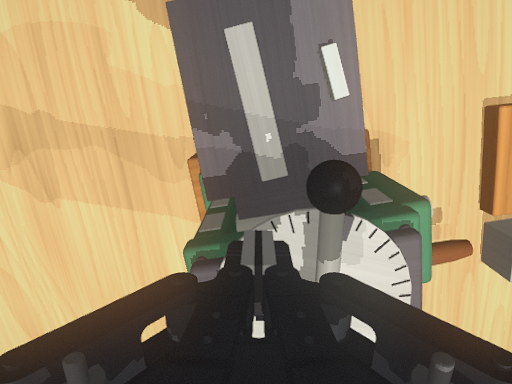

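The fingertip at (258,240) is alongside the bar, whose rod is near column 328 and ball at (334,187), with a clear gap between them. I'll close in until contact.

>>> {"fn": "carry_out", "kwargs": {"steps": [[1,[0,0.5,0.3],0],[1,[0,0.9,0.3],0],[1,[0,1.2,0.3],0],[1,[0,1.4,0.3],0],[1,[0,1.4,0.3],0]]}}

```text
clock: 4.25
tool_pos: [0.5418, -0.1262, 0.2543]
tcp_rot: [-180.0, 0.0, 82.7]
force: [-0.5, -0.1, -0.6]
grip_width: -0.0001
gripper_force: 0.0
```

```bash
python3 - <<'E'
from h import *
bar_rows(82.4,10,20,.048,.016,.255)
E
```

```text
t4.25 [ 0.5418 -0.1262  0.2543] [-180.     0.    82.7] F [-0.5 -0.1 -0.6]
[1, [0.1, 0.2, -0.1], 0.0], [1, [0.2, 0.5, -0.1], 4.0], [1, [0.3, 0.9, -0.1], 8.0], [1, [0.3, 1.2, -0.1], 12.0], [1, [0.4, 1.5, -0.1], 16.0], [1, [0.4, 1.9, -0.1], 19.0], [1, [0.4, 2.2, -0.1], 23.0], [1, [0.3, 2.5, -0.1], 27.0], [1, [0.3, 2.9, -0.1], 31.0], [1, [0.2, 3.2, -0.1], 35.0], [1, [0.1, 3.5, -0.1], 38.0], [1, [-0.1, 3.8, -0.1], 42.0], [1, [-0.2, 4.1, -0.1], 46.0], [1, [-0.4, 4.4, -0.1], 50.0], [1, [-0.5, 4.7, -0.1], 54.0], [1, [-0.8, 5.0, -0.1], 57.0], [1, [-1.0, 5.2, -0.1], 61.0], [1, [-1.2, 5.5, -0.1], 65.0], [1, [-1.5, 5.7, -0.1], 69.0], [1, [-1.7, 5.9, -0.1], 73.0],
```

>>> {"fn": "carry_out", "kwargs": {"steps": [[1,[0.1,0.2,0],0],[1,[0.2,0.5,0],4],[1,[0.3,0.9,0],8],[1,[0.3,1.2,0],12],[1,[0.4,1.5,0],16],[1,[0.4,1.9,0],19],[1,[0.4,2.2,0],23],[1,[0.3,2.5,0],27],[1,[0.3,2.9,0],31],[1,[0.2,3.2,0],35],[1,[0.1,3.5,0],38],[1,[-0.1,3.8,0],42],[1,[-0.2,4.1,0],46],[1,[-0.4,4.4,0],50],[1,[-0.5,4.7,0],54],[1,[-0.8,5.0,0],57],[1,[-1.0,5.2,0],61],[1,[-1.2,5.5,0],65],[1,[-1.5,5.7,0],69],[1,[-1.7,5.9,0],73]]}}

```text
clock: 6.25
tool_pos: [0.5984, -0.1498, 0.2542]
tcp_rot: [-180.0, -0.0, 9.6]
force: [-0.2, 4.0, -0.3]
grip_width: 0.0002
gripper_force: 1.5
```

```bash
python3 - <<'E'
from h import *
state()
bar_rows(10,-5,5,.048,.016,.255)
top=camera_info("top");np.savez("top.npz",**top)
im=grab_frame("top");cv2.imwrite("pics/top1.png",im[:,:,::-1])
wi=grab_frame("wrist");cv2.imwrite("pics/w4.png",wi[:,:,::-1]);np.savez("w4.npz",**camera_info("wrist"))
a=cv2.resize(im[140:230,235:355,::-1],(400,300),interpolation=cv2.INTER_CUBIC)
cv2.imwrite("pics/c4.png",np.hstack([a,cv2.resize(wi[:,:,::-1],(400,300))]))
E
```

```text
t6.25 [ 0.5984 -0.1498  0.2542] [-180.    -0.     9.6] F [-0.2  4.  -0.3]
t6.25 [ 0.5984 -0.1498  0.2542] [-180.    -0.     9.6] F [-0.2  4.  -0.3]
[1, [-0.1, 0.1, -0.1], -0.0], [1, [0.0, 0.4, -0.1], 3.0], [1, [0.1, 0.7, -0.1], 7.0], [1, [0.2, 1.1, -0.1], 11.0], [1, [0.2, 1.4, -0.1], 15.0],
```

View pics/c4.png

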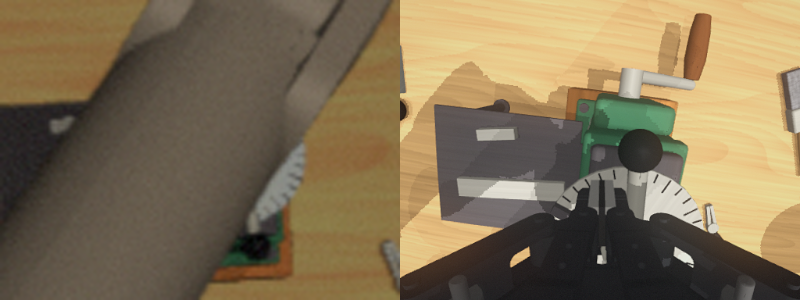

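The bar is moving and contact is holding at 4 N. The right half shows the ball at wrist pixel (307,192). The arm hides the dial in the top view, so I'll get the bar azimuth from the ball.

```bash
cat >> h.py <<'E'
def ball_az(im,c,guess):
    m=(im.max(2)<75).astype(np.uint8);m=cv2.morphologyEx(m,cv2.MORPH_OPEN,np.ones((5,5)))
    n,l,st,ce=cv2.connectedComponentsWithStats(m)
    for i in range(1,n):
        if 300<st[i,4]<6000 and np.hypot(*(ce[i]-guess))<40:
            X=plane(c,ce[i],.268);v=X[:2]-A
            print("ball px",ce[i].round(1),st[i,4],X.round(4),"r",np.hypot(*v).round(4),"az",np.degrees(np.arctan2(v[1],v[0])).round(1))
E
python3 - <<'E'
from h import *
for n,g in(("w1",(399,234)),("w2",(152,249)),("w4",(307,192))): ball_az(cv2.imread(f"pics/{n}.png"),dict(np.load(n+".npz")),g)
c=dict(np.load("w4.npz"));X=plane(c,(307,192),.268)[:2]-A;print(np.hypot(*X),np.degrees(np.arctan2(X[1],X[0])))
E
```

```text
ball px [364.8 225.1] 3277 [ 0.5376 -0.0875  0.268 ] r 0.0888 az 100.3
ball px [293.6 192.1] 3679 [ 0.6318 -0.1596  0.268 ] r 0.0798 az 11.1
0.07996312946993298 6.988497702072889
```

>>> {"fn": "carry_out", "kwargs": {"steps": [[1,[0,0.4,0],3],[1,[0.1,0.7,0],7],[1,[0.2,1.1,0],11],[1,[0.2,1.4,0],15],[1,[0.2,1.5,0],17],[1,[0.2,1.5,0],17],[1,[0.2,-0.5,0],17],[1,[0.2,-0.5,-4],17],[1,[0.2,-0.5,-8],17],[1,[-4,-2.5,-8],17],[1,[-8.8,-4.5,-8],17],[1,[-8.8,-4.5,-8],17],[1,[-8.8,-4.5,-8],17],[1,[-8.8,-4.5,-8],17]]}}

```text
clock: 7.75
tool_pos: [0.5039, -0.1204, 0.3346]
tcp_rot: [-179.9, -0.1, -7.1]
force: [0.5, 0.2, 0.3]
grip_width: -0.0001
gripper_force: 0.0
```

```bash
python3 - <<'E'
from h import *
state()
c=camera_info("wrist");wi=grab_frame("wrist");cv2.imwrite("pics/w5.png",wi[:,:,::-1]);np.savez("w5.npz",**c)
print(proj(c,[*A,.281]),proj(c,[*(A+.046*np.array([.375,.927])),.244]))
cv2.imwrite("pics/c5.png",cv2.resize(wi[0:200,130:390,::-1],None,fx=3,fy=3,interpolation=cv2.INTER_CUBIC))
E
```

```text
t7.75 [ 0.5039 -0.1204  0.3346] [-1.799e+02 -1.000e-01 -7.100e+00] F [0.5 0.2 0.3]
[336.81486288 123.86033799] [263.17120487 103.5649188 ]
```

View pics/c5.png

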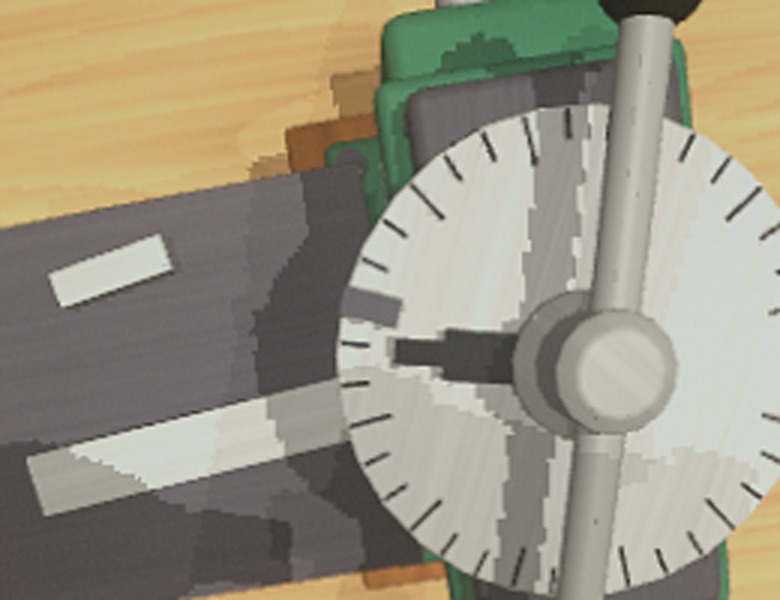

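The view is clear: the pointer tip is at crop (395,351), with its shaft centred at (510,357). The raised index has its outer end at (346,304) and inner end at (401,313), a little clockwise of the pointer. The ingot and stub are undisturbed.

```bash
python3 - <<'E'
from h import *
c=dict(np.load("w5.npz"));P=lambda x,y,z:plane(c,(130+x/3-.33,y/3-.33),z)[:2]
az=lambda v:np.degrees(np.arctan2(v[1],v[0])).round(1)
pts=np.array([P(x,y,.238) for x,y in[(337,350),(575,103),(556,594),(394,188),(378,515),(480,580),(460,140),(343,410)]])
M=np.c_[2*pts,np.ones(len(pts))];s=np.linalg.lstsq(M,(pts**2).sum(1),rcond=None)[0];C=s[:2];print("centre",C,np.sqrt(s[2]+C@C))
hub=P(616,371,.281);print("hub",hub)
for Cc in(C,hub):
  for n,x,y in[("tip",395,351),("shaft",510,357),("iin",401,313),("iout",346,304)]:
    v=P(x,y,.244)-Cc;print(n,az(v),np.hypot(*v).round(4))
print("ptr dir",az(P(395,351,.2435)-P(510,357,.2435)),"bar dir",az(P(643,40,.2735)-P(590,520,.2735)))
print("ball",az(P(650,-10,.268)-C))
E
```

```text
centre [ 0.55326927 -0.17378188] 0.05988493306805752
hub [ 0.5539426  -0.17381493]
tip 79.0 0.0447
shaft 77.1 0.0172
iin 67.5 0.0449
iout 68.9 0.058
tip 79.8 0.0447
shaft 79.3 0.017
iin 68.3 0.0446
iout 69.6 0.0578
ptr dir 80.1 bar dir -10.6
ball -11.7
```

```bash
python3 - <<'E'
from h import *
bar_rows(-7,-7,1,.048,.032,.335)
bar_rows(-7,-7,1,.048,.032,.255)
bar_rows(-7,-7,1,.048,.02,.255)
bar_rows(-7,-19,7,.048,.016,.255)
E
```

```text
t7.80 [ 0.5042 -0.1206  0.3346] [-180.    -0.    -7.2] F [ 0.4 -0.8 -0. ]
[1, [10.4, 1.6, -0.0], -0.0], 
t7.80 [ 0.5042 -0.1206  0.3346] [-180.    -0.    -7.2] F [ 0.4 -0.8 -0. ]
[1, [10.4, 1.6, 8.0], -0.0], 
t7.80 [ 0.5042 -0.1206  0.3346] [-180.    -0.    -7.2] F [ 0.4 -0.8 -0. ]
[1, [10.4, 2.8, 8.0], -0.0], 
t7.80 [ 0.5042 -0.1206  0.3346] [-180.    -0.    -7.2] F [ 0.4 -0.8 -0. ]
[1, [10.4, 3.2, 8.0], -0.0], [1, [10.4, 3.3, 8.0], 2.0], [1, [10.5, 3.5, 8.0], 4.0], [1, [10.5, 3.7, 8.0], 6.0], [1, [10.5, 3.8, 8.0], 8.0], [1, [10.6, 4.0, 8.0], 10.0], [1, [10.6, 4.2, 8.0], 12.0],
```

>>> {"fn": "carry_out", "kwargs": {"steps": [[1,[5,0.8,0],0],[1,[10.4,1.6,0],0],[1,[10.4,1.6,4],0],[1,[10.4,1.6,8],0],[1,[10.4,2.6,8],0],[1,[10.4,3.2,8],0],[1,[10.4,3.3,8],2],[1,[10.5,3.5,8],4],[1,[10.5,3.7,8],6],[1,[10.5,3.8,8],8],[1,[10.6,4.0,8],10],[1,[10.6,4.0,8],10],[1,[10.6,2,8],10],[1,[10.6,2,4],10],[1,[10.6,2,0],10],[1,[5,1,0],0],[1,[0,0,0],0],[1,[0,0,0],0],[1,[0,0,0],0],[1,[0,0,0],0]]}}

```text
clock: 9.8
tool_pos: [0.5038, -0.1202, 0.3345]
tcp_rot: [-179.9, -0.0, -7.2]
force: [0.5, 1.2, 0.9]
grip_width: -0.0
gripper_force: 0.0
```

```bash
python3 - <<'E'
from h import *
state()
c=camera_info("wrist");wi=grab_frame("wrist");cv2.imwrite("pics/w6.png",wi[:,:,::-1]);np.savez("w6.npz",**c)
cv2.imwrite("pics/c6.png",cv2.resize(wi[80:150,230:330,::-1],None,fx=8,fy=8,interpolation=cv2.INTER_CUBIC))
E
```

```text
t9.80 [ 0.5038 -0.1202  0.3345] [-179.9   -0.    -7.2] F [0.5 1.2 0.9]
```

View pics/c6.png

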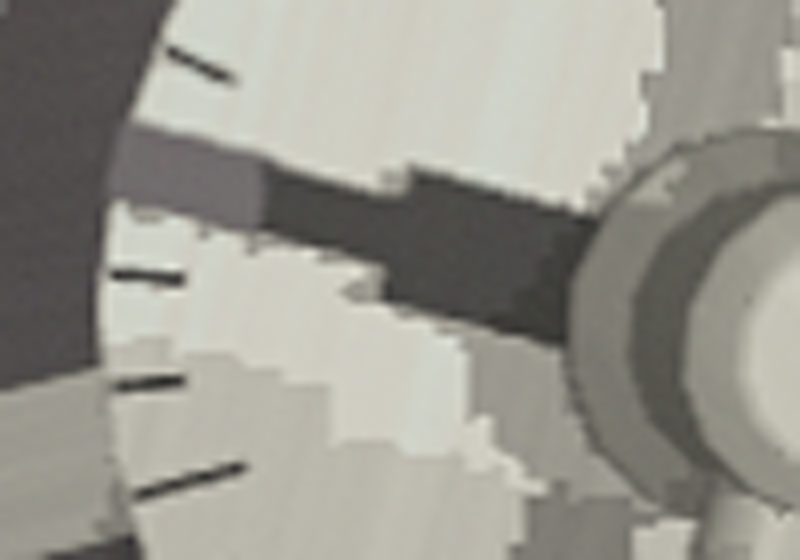

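The pointer tip now meets the inner end of the index at crop (268,198), and the index centre is at about (268,194). It is aligned to within half a millimetre and on the near side, so I'll leave it. Next I'll go behind the ingot's rear end.

>>> {"fn": "carry_out", "kwargs": {"steps": [[1,[0,-5,0],-8],[1,[0,-10,0],-16],[1,[0.1,-15.5,0],-24],[1,[0.1,-15.5,0],-32],[1,[0.1,-15.5,0],-40],[1,[0.1,-15.5,0],-48],[1,[0.1,-15.5,0],-56],[1,[0.1,-15.5,0],-64],[1,[0.1,-15.5,0],-72],[1,[0.1,-15.5,0],-80],[1,[0.1,-15.5,0],-88],[1,[0.1,-15.5,0],-96],[1,[0.1,-15.5,0],-104],[1,[0.1,-15.5,4],-104],[1,[0.1,-15.5,8],-104],[1,[0.1,-15.5,12],-104],[1,[0.1,-15.5,15],-104],[1,[0.1,-15.5,17.5],-104],[1,[0.1,-15.5,17.5],-104],[1,[0.1,-15.5,17.5],-104]]}}

```text
clock: 11.85
tool_pos: [0.525, 0.0315, 0.1593]
tcp_rot: [-179.9, 0.1, 96.6]
force: [-0.5, -0.2, 0.8]
grip_width: -0.0004
gripper_force: 0.0
```

```bash
python3 - <<'E'
from h import *
p,y=state()
e=np.array([-.113,.9936]);r=np.array([.5279,.0026])
for g,z in((.031,.1425),(.013,.1425),(.011-.040,.1425)):
    q=np.r_[r+g*e,z];print(g,totool(q-p).round(2),y-96.5)
c=camera_info("top");im=grab_frame("top");cv2.imwrite("pics/top7.png",im[:,:,::-1])
wi=grab_frame("wrist");cv2.imwrite("pics/w7.png",wi[:,:,::-1])
E
```

```text
t11.85 [0.525  0.0315 0.1593] [-1.799e+02  1.000e-01  9.660e+01] F [-0.5 -0.2  0.8]
0.031 [ 0.2  -0.03  1.68] 0.09052823376917729
0.013 [-1.6  -0.03  1.68] 0.09052823376917729
-0.029 [-5.8  -0.04  1.69] 0.09052823376917729
```

>>> {"fn": "carry_out", "kwargs": {"steps": [[1,[0.3,0,1.0],0],[1,[0.3,0,1.7],0],[1,[0.3,0,1.7],0],[1,[0.3,0,1.7],0],[1,[-0.6,0,1.7],0],[1,[-1.2,0,1.7],0],[1,[-1.6,0,1.7],0],[1,[-1.8,0,1.7],0],[1,[-2.0,0,1.7],0],[1,[-2.2,0,1.7],0],[1,[-2.2,0,1.7],0]]}}

```text
clock: 13.05
tool_pos: [0.5269, 0.0107, 0.1423]
tcp_rot: [-180.0, 0.0, 96.7]
force: [0.1, -0.8, -0.2]
grip_width: -0.0001
gripper_force: 0.0
```

```bash
python3 - <<'E'
from h import *
p,y=state()
e=np.array([-.113,.9936]);r=np.array([.5279,.0026])
print(totool(np.r_[r-.037*e,.1425]-p).round(2), ((p[:2]-r)@e).round(4))
E
```

```text
t13.05 [0.5269 0.0107 0.1423] [-180.     0.    96.7] F [ 0.1 -0.8 -0.2]
[-4.52 -0.01 -0.02] 0.0082
```

>>> {"fn": "carry_out", "kwargs": {"steps": [[1,[-0.3,0,0],0],[1,[-0.6,0,0],0],[1,[-0.9,0,0],0],[1,[-1.2,0,0],0],[1,[-1.5,0,0],0],[1,[-1.8,0,0],0],[1,[-2.1,0,0],0],[1,[-2.4,0,0],0],[1,[-2.7,0,0],0],[1,[-3.0,0,0],0],[1,[-3.0,0,0],0]]}}

```text
clock: 14.15
tool_pos: [0.5304, -0.0195, 0.1424]
tcp_rot: [180.0, 0.0, 96.7]
force: [0.4, 0.9, 0.9]
grip_width: 0.0002
gripper_force: 0.0
```

```bash
cat >> h.py <<'E'
def bright(n):
    """bright quads on the feed table in the side/top view, at the ingot's top height"""
    c=camera_info(n);im=grab_frame(n)
    poly=np.array([proj(c,[*q,.14]) for q in[(.478,.026),(.614,.030),(.618,-.125),(.484,-.13)]]).astype(np.int32)
    m=np.zeros(im.shape[:2],np.uint8);cv2.fillConvexPoly(m,poly,1)
    sat=im.max(2).astype(int)-im.min(2)
    m&=((im.max(2)>125)&(sat<45)).astype(np.uint8)
    for k in cv2.findContours(m,0,2)[0]:
        if cv2.contourArea(k)>25:
            b=cv2.boxPoints(cv2.minAreaRect(k));print(n,cv2.contourArea(k),[plane(c,p,.147)[:2].round(3).tolist() for p in b])
E
python3 - <<'E'
from h import *
state();bright("side");bright("top");bright("wrist")
E
```

```text
t14.15 [ 0.5304 -0.0195  0.1424] [180.    0.   96.7] F [0.4 0.9 0.9]
side 41.0 [[0.523, -0.032], [0.544, -0.017], [0.548, -0.062], [0.528, -0.076]]
side 28.0 [[0.596, -0.035], [0.609, -0.025], [0.613, -0.097], [0.6, -0.106]]
wrist 221.0 [[0.531, -0.055], [0.537, -0.054], [0.539, -0.068], [0.533, -0.069]]
wrist 525.5 [[0.591, -0.038], [0.588, -0.022], [0.601, -0.021], [0.604, -0.037]]
wrist 912.5 [[0.585, 0.009], [0.586, 0.034], [0.609, 0.031], [0.61, 0.006]]
```

>>> {"fn": "carry_out", "kwargs": {"steps": [[1,[-0.3,0,0],0],[1,[-0.6,0,0],0],[1,[-0.9,0,0],0],[1,[-1.1,0,0],0],[1,[-1.2,0,0],0],[1,[-1.3,0,0],0],[1,[-1.4,0,0],0],[1,[-1.5,0,0],0],[1,[-1.5,0,0],0]]}}

```text
clock: 15.2
tool_pos: [0.5322, -0.034, 0.1423]
tcp_rot: [180.0, 0.0, 96.7]
force: [0.8, -0.9, 0.2]
grip_width: -0.0002
gripper_force: 0.0
```

>>> {"fn": "carry_out", "kwargs": {"steps": [[1,[-0.1,0,0],0],[1,[-0.2,0,0],0],[1,[-0.2,0,0],0]]}}

```text
clock: 15.5
tool_pos: [0.5324, -0.0357, 0.1423]
tcp_rot: [-180.0, -0.0, 96.7]
force: [-0.8, 2.9, 0.4]
grip_width: 0.0
gripper_force: 1.2
```

>>> {"fn": "carry_out", "kwargs": {"steps": [[1,[-0.1,0,0],0],[1,[-0.2,0,0],0],[1,[-0.2,0,0],0]]}}

```text
clock: 15.8
tool_pos: [0.5326, -0.0365, 0.1423]
tcp_rot: [-180.0, -0.1, 96.8]
force: [-1.1, 10.1, 2.2]
grip_width: 0.0
gripper_force: 4.9
```

>>> {"fn": "carry_out", "kwargs": {"steps": [[1,[-0.1,0,0],0],[1,[-0.2,0,0],0],[1,[-0.2,0,0],0]]}}

```text
clock: 16.1
tool_pos: [0.5328, -0.037, 0.1422]
tcp_rot: [-180.0, -0.2, 96.8]
force: [-2.7, 18.3, 4.1]
grip_width: -0.0001
gripper_force: 9.1
```

The force rose to 18 N with almost no movement, so the ingot is against the rolls. I'll back straight off, lift, and check.

>>> {"fn": "carry_out", "kwargs": {"steps": [[1,[0.4,0,0],0],[1,[1.2,0,0],0],[1,[3,0,0],0],[1,[3,0,0],0],[1,[3,0,-4],0],[1,[3,0,-8],0],[1,[3,0,-13],0],[1,[3,0,-18],0],[1,[3,0,-18],0],[1,[3,0,-18],0]]}}

```text
clock: 17.1
tool_pos: [0.5297, -0.0101, 0.323]
tcp_rot: [179.9, -0.1, 96.7]
force: [-0.3, -0.6, -0.9]
grip_width: 0.0001
gripper_force: 0.0
```

```bash
python3 - <<'E'
from h import *
state();bright("wrist");bright("side")
im=grab_frame("wrist");c=camera_info("wrist");cv2.imwrite("pics/w8.png",im[:,:,::-1])
E
```

```text
t17.10 [ 0.5297 -0.0101  0.323 ] [ 1.799e+02 -1.000e-01  9.670e+01] F [-0.3 -0.6 -0.9]
wrist 438.5 [[0.524, -0.049], [0.545, -0.047], [0.548, -0.071], [0.526, -0.074]]
wrist 384.5 [[0.587, -0.022], [0.599, -0.02], [0.608, -0.06], [0.595, -0.062]]
side 27.0 [[0.596, -0.035], [0.609, -0.025], [0.613, -0.097], [0.6, -0.106]]
```

```bash
python3 - <<'E'
from bench import close_job
print(close_job())
E
```

```text
the job is handed in; nothing more can be done
None
```

The job is handed in: the pointer stands at the raised index, short of it by no more than about half a millimetre, and the ingot's end is against the rolls (push force rose to 18 N and it stopped moving). The stub was measured unmoved; I did not re-check the pointer after the ingot push or the other bench items.

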